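# Slide the parts box home between freshly glued rails

### The arm

A 7-joint arm with a two-finger parallel gripper is mounted at the origin on the work surface. World frame = base frame: x ahead of the robot, y to its left, z up, the work surface at z = 0. Lengths are in m, angles in degrees, forces in N, time in s.
With the tool pointing down it reaches from about 0.425 to 0.875 m from the base axis. Payload 4.7 kg.
Tool frame: the origin (TCP) lies on the front face of the gripper's body, between the roots of the fingers; the fingertips stand 70 mm ahead of it and the grasp point (between the pads) lies 51 mm ahead of it (tip_extent is the distance from the TCP to the fingertips, in m); z points along the fingers, y is the direction in which the jaws open and shut (so a half turn about z gives the same grasp; the last joint's range is limited). The gripper opens to 87 mm and grips with 3 to 60 N. Pads are 19 mm wide; open, the fingers measure 117 mm over their backs; the gripper's body (75 mm by 190 mm) begins 51 mm behind the grasp point.
Start: joints at [0.808, 18.392, -4.016, 83.108, 1.295, 78.541, -3.26], TCP at [0.65, -0, 0.292] pointing down, gripper open.
Joint ranges: [-163.93, 163.93], [-17.29, 119.83], [-79.2, 71.16], [3.27, 140.29], [-89.18, 269.18], [5.43, 117.66], [-154.24, 154.24]. Speed limits (degrees/s): [147.25, 147.25, 180, 180, 180, 180, 180].

### API

Orientations are given as [roll, pitch, yaw] about the fixed x, y, z axes, in that order (R = Rz(yaw) Ry(pitch) Rx(roll)).
In Python, from cell import * gives the robot as it stands.
- The arm moves only by the tool carry_out, never from a script. Its argument "increments" is text: rows parted by semicolons, each of 7 numbers parted by spaces: the opening, from 0 (shut) to 1 (fully open), then the shift along the tool's x, y, z in m, then the turn, a rotation vector about the tool's x, y, z in degrees. A call has 1 to 20 rows; each row shifts and turns the pose as measured when the row begins, along the tool's axes as they then stand; what a row does not reach is not made up. A row lasts 1/8 s, in which the tool goes at most 62.5 mm and 10.7 degrees, less where a joint would pass 70% of its speed; a pose out of reach is approached as far as the arm can. A call is refused whole if a number of a shift passes 0.0625 or a number of a turn 10.7, either way. A call with a gripper value outside its range is refused whole. The fingers move at their own pace and stop on an object; "force" is the grip in N (left out, the last holds). Time passes only in rows, so rows that do not move let the fingers close. It gives the time, the measured TCP pose, the force and the opening at its end, in the units of the state.
- get_obs(): the state, without advancing time (a new reading comes with each control period).
- read_camera(name): name is "scene" or "side" or "wrist"; returns a dict with "img" (384x512x3 uint8, blue, green, red), "fx", "fy", "cx", "cy" (pixels), "world_from_camera" (4x4, takes a point from camera to world coordinates). Camera axes: x right, y down, z forward; pixel columns grow to the right and rows downward; lengths in m; the calibration is good to about 2 mm. A picture is of the moment at which its call begins. There is no depth.
- sign_off(): hands the job in, once; it reports no verdict.
Trained networks look in a picture, given as the dict that the camera call returned (one of the last four; its "shot" number tells which), for a name from the list of things; names that differ only in an ending like _2 or _b are one class to them, and where a whole thing is asked for, a point or a joint stands for the part that bears it (a point fixed in the world has none). Each returns a list of dicts, best first, with "confidence" (0 to 1); they miss things now and then, are a little off and sometimes report something else, mostly with a low value. They report only what shows in the picture. A call takes as long as a camera call.
- masks_of(target, picture): "pixels" (384x512 bool, what is visible of it) and "bbox" ([left, top, right, bottom] in pixels, round what is visible of it).
The state is a dict: "time_s": time; "qpos": joint angles; "joint_velocities": joint speeds; "effort": joint torques, N m; "tool_pos": TCP position; "tool_rot": TCP orientation; "force": force on the tool from outside, world axes, zero at the start; "wrist_torque": the same for the moment, N m; "grip_width": finger opening in m.
Only numpy, scipy, OpenCV 4.12 (cv2) and the standard library are available. Lean on these libraries where they do the work, as an engineer would, in place of code of your own. Each camera call takes 0.05 s, during which the arm holds its last target.

### The job

The two rails of the parts-box bay on the hobby desk have just been glued down. Push the parts box along the desk, down the lane between the rails, until it is fully home and square against the stop at the end, without the box or the robot touching either rail. Only push the box: do not lift or tip it, leave the wheel, the glue bottle and the screwdriver where they are, and draw the hand clear when done.

Things in the scene. Friction and masses are not known exactly. Their poses are not given: they have to be found in the camera images.
- parts_box: loose parts box, black compartment tray with metal screws under a clear lid: a plain block 110 mm long (x), 96 wide (y), 60 tall, 0.3 to 0.55 kg. Origin at the centre of its underside, z up. It stands on the desk before the lane's mouth, long side roughly along the lane, up to 30 mm off the centre line and turned up to 0.3 rad. Slides under a few newtons; too wide to grasp.
- bay: U-shaped bay fixed on the desk: two low rails and a plywood stop, open above and at its mouth; its floor is the desk, z = 0. Origin on the desk at the middle of the stop's inner face; x points along the lane in the push direction (mouth to stop), y to the lane's left, z up. Stop: firm, 14 mm thick, 128 wide, 22 tall, may be touched. The box is home with its origin at x = -0.055 here.
- lane_mouth (a point): middle of the open mouth of the lane, on the desk, at x = -0.170 of the bay; axes as the bay's. The lane is 170 mm long and 112 mm wide between the rails (16 mm more than the box). The box starts with its origin 105 to 150 mm before this point.
- rail_left: straight aluminium guide rail of the bay, 170 mm long, 8 mm thick, 20 mm tall, lying parallel to the lane; origin at the middle of its underside, x along the lane as in the bay's frame. Fixed; must not be touched. Its inner face is 56 mm from the lane's centre line. It is the one on the left (+y of the bay).
- rail_right: straight aluminium guide rail of the bay, 170 mm long, 8 mm thick, 20 mm tall, lying parallel to the lane; origin at the middle of its underside, x along the lane as in the bay's frame. Fixed; must not be touched. Its inner face is 56 mm from the lane's centre line. It is the one on the right (-y of the bay).
- wheel: bystander: black rubber model-car wheel lying flat, 64 mm diameter, 26 mm tall, origin at the centre of its underside; beside the left rail, 130 to 160 mm from the lane's centre line.
- glue: bystander: small upright white glue bottle, 36 mm diameter, 85 mm tall, origin at the centre of its underside; beside the right rail, 125 to 155 mm from the lane's centre line.
- screwdriver: bystander: screwdriver 170 mm long lying on the desk across the lane's line, 70 to 110 mm beyond the stop; origin on its underside near its middle, x along it.

How it is judged (in metres and radians):
On the way:
1. the front of the box is inside the lane's mouth, between the rails (x of parts_box in the frame of bay above -0.215 m and y of parts_box in the frame of bay between -0.02 and 0.02 m and height (world z) of parts_box below 0.006 m), for 0.05 s.
At the end, for the whole second after the job is handed in: The parts box lies flat and at rest between the rails, its front within 5 mm of the stop and square to it within 0.08 rad (x of parts_box in the frame of bay between -0.06 and -0.05 m and y of parts_box in the frame of bay between -0.009 and 0.009 m and angle between the x axis of parts_box and the x axis of bay, either way round below 0.08 rad and height (world z) of parts_box below 0.005 m and angle between parts_box's own z axis and vertical below 0.05 rad and linear speed of parts_box below 0.01 m/s); the robot touches nothing.
It fails at once if the left rail was touched by the box, the robot or anything else (contact force between rail_left and anything else above 0.3 N).
It fails at once if the right rail was touched by the box, the robot or anything else (contact force between rail_right and anything else above 0.3 N).
It fails at once if the parts box was lifted off the desk (more than 10 mm) or tipped (more than 0.2 rad) (height (world z) of parts_box above 0.01 m or angle between parts_box's own z axis and vertical above 0.2 rad).
It fails at once if the wheel, glue bottle or screwdriver was moved more than 15 mm (distance of any of wheel, glue, screwdriver from where it was at the start of the episode above 0.015 m).
It also fails if it takes over 72 s, if anything falls off the work surface, if the arm or the gripper's body presses on something with over 40 N, if the wrist force passes 120 N, or if a joint passes its speed limit or range.

## Working session

There is one attempt and no reset: what is moved stays moved. The work goes in short steps, Python scripts to look and compute and a tool call to move; the robot and the scene stay as the last step left them, time stands still between calls to the robot, and variables do not carry over. Pictures are saved under pics/ and viewed, and the job is handed in when it is done.

Besides the shell and the picture viewer there is one more tool, called after "Call:" by a JSON object that holds its "name" and its "arguments", one argument or row to a line. carry_out: Moves the arm, as the interface text tells. Its arguments: {"type":"object","properties":{"increments":{"type":"string"},"force":{"type":"number"}},"required":["increments"]}

```bash
mkdir -p pics; ls
python3 - <<'E'
from cell import *
import cv2,numpy as np,pickle
o=get_obs(); print({k:np.round(v,3) for k,v in o.items()})
for n in ["scene","side"]:
    p=read_camera(n); cv2.imwrite(f"pics/{n}0.png",p["img"]); pickle.dump(p,open(f"{n}0.pkl","wb"))
    print(n,p["fx"],p["cx"],p["cy"],np.round(p["world_from_camera"],3).tolist())
    for t in ["parts_box","bay","rail_left","rail_right","wheel","glue","screwdriver"]:
        m=masks_of(t,p); print(t,[(round(d["confidence"],2),d["bbox"],int(d["pixels"].sum())) for d in m[:3]])
        pickle.dump(m,open(f"{n}0_{t}.pkl","wb"))
E
```

```text
pics
{'time_s': np.float64(0.0), 'qpos': array([ 0.809, 18.439, -4.019, 83.175,  1.294, 78.539, -3.261]), 'joint_velocities': array([ 0.003, -0.115, -0.111, -0.01 , -0.024,  0.002,  0.005]), 'effort': array([-0.0000e+00, -4.9128e+01, -4.0400e-01, -3.1253e+01, -6.4000e-02,
        4.4000e-02,  0.0000e+00]), 'tool_pos': array([ 0.65 , -0.   ,  0.291]), 'tool_rot': array([-1.79892e+02,  4.00000e-03,  9.00030e+01]), 'force': array([-0.814,  0.102, -0.178]), 'wrist_torque': array([ 0.003, -0.016,  0.076]), 'grip_width': np.float64(0.087)}
scene 348.62206917341535 251.28613132238627 189.68970023284677 [[-0.426, 0.751, -0.504, 0.925], [0.905, 0.352, -0.24, 0.206], [-0.003, -0.558, -0.83, 0.612], [0.0, 0.0, 0.0, 1.0]]
parts_box [(0.83, [124.1, 149.3, 182.8, 191.3], 1613)]
bay [(0.72, [205.6, 168.0, 312.5, 246.6], 1829), (0.31, [219.9, 235.7, 238.8, 266.7], 517)]
rail_left [(0.66, [234.2, 165.5, 309.4, 197.3], 511)]
rail_right [(0.58, [204.7, 207.0, 286.1, 242.9], 620)]
wheel [(0.94, [250.2, 131.8, 280.5, 159.6], 663)]
glue [(0.96, [218.7, 236.4, 240.5, 267.5], 557)]
screwdriver [(0.9, [305.4, 201.5, 349.8, 269.2], 713)]
side 466.8412368126412 259.53985630054115 199.79041076044217 [[-0.975, -0.136, 0.174, 0.462], [-0.221, 0.582, -0.782, 0.653], [0.005, -0.801, -0.598, 0.481], [0.0, 0.0, 0.0, 1.0]]
parts_box [(0.58, [255.8, 102.2, 318.6, 160.9], 2662)]
bay [(0.66, [215.7, 171.5, 313.7, 261.1], 2141)]
rail_left [(0.74, [294.1, 179.8, 314.1, 246.3], 376)]
rail_right [(0.58, [216.7, 170.0, 245.6, 230.5], 512)]
wheel [(0.75, [329.8, 187.2, 368.0, 217.9], 1122)]
glue [(0.68, [174.6, 157.3, 201.2, 204.1], 867)]
screwdriver [(0.98, [182.8, 248.9, 294.6, 292.3], 1364)]
```

Run:
```python
import cv2
a=cv2.imread("pics/scene0.png");b=cv2.imread("pics/side0.png")
cv2.imwrite("pics/sc1.png",cv2.resize(a[120:285,110:360],None,fx=3.2,fy=3.2,interpolation=cv2.INTER_CUBIC))
cv2.imwrite("pics/si1.png",cv2.resize(b[90:300,160:390],None,fx=2.8,fy=2.8,interpolation=cv2.INTER_CUBIC))
```

```text
(no output)
```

View pics/sc1.png

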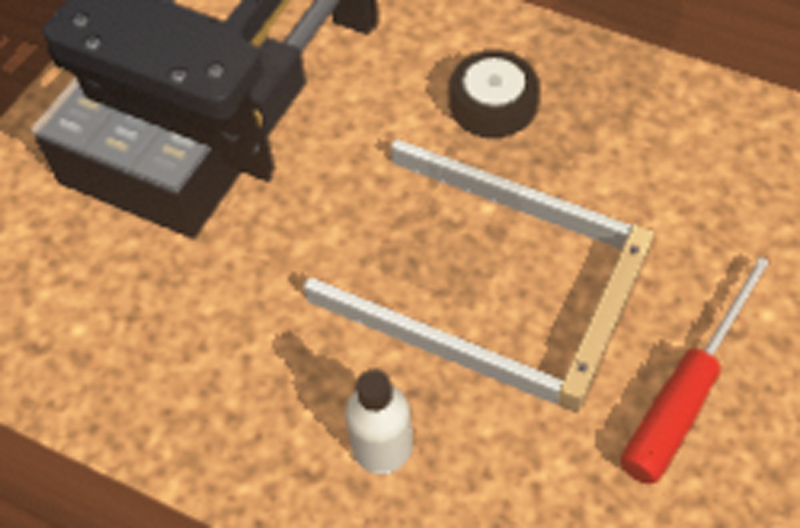

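View pics/si1.png

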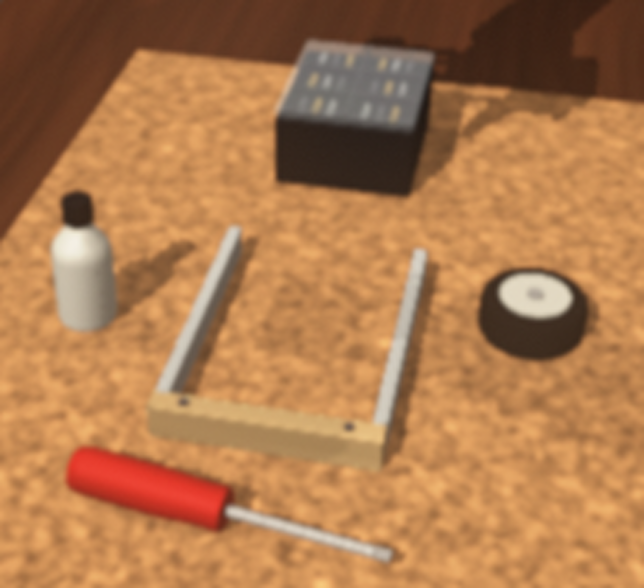

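```bash
cat > h.py <<'E'
import numpy as np,cv2,pickle
from scipy.optimize import minimize
def P(p):
    W=np.linalg.inv(p["world_from_camera"])
    return lambda X:(lambda c:np.c_[p["fx"]*c[:,0]/c[:,2]+p["cx"],p["fy"]*c[:,1]/c[:,2]+p["cy"]])(X@W[:3,:3].T+W[:3,3])
def block(x0,x1,y0,y1,z0,z1):
    return np.array([[x,y,z] for x in(x0,x1) for y in(y0,y1) for z in(z0,z1)],float)
BOX=[block(-.055,.055,-.048,.048,0,.06)]
BAY=[block(-.17,0,.056,.064,0,.02),block(-.17,0,-.064,-.056,0,.02),block(0,.014,-.064,.064,0,.022)]
EDG=[(a,b) for a in range(8) for b in range(a) if bin(a^b).count("1")==1]
def tf(q,X):
    c,s=np.cos(q[2]),np.sin(q[2]); return np.c_[q[0]+c*X[:,0]-s*X[:,1],q[1]+s*X[:,0]+c*X[:,1],X[:,2]]
S=4
def sil(q,parts,p):
    im=np.zeros((384*S,512*S),np.uint8)
    for B in parts:
        u=P(p)(tf(q,B)); h=cv2.convexHull(((u+.5)*S*16-8).round().astype(np.int32)); cv2.fillConvexPoly(im,h,255,shift=4)
    return cv2.resize(im,(512,384),interpolation=cv2.INTER_AREA)/255.
def fit(q0,parts,obs):
    obs=[(p,cv2.GaussianBlur(m.astype(float),(0,0),1.0)) for p,m in obs]
    def f(q): return sum(((cv2.GaussianBlur(sil(q,parts,p),(0,0),1.0)-m)**2).sum() for p,m in obs)
    best=None
    sx=np.array([[0,0,0],[.02,0,0],[0,.02,0],[0,0,.1]])
    q=np.array(q0,float)
    for k in range(3):
        r=minimize(f,q,method="Nelder-Mead",options=dict(initial_simplex=q+sx/(2**k),xatol=1e-5,fatol=.01)); q=r.x
    return q,r.fun
def rel(q,b):
    d=q[:2]-b[:2]; c,s=np.cos(b[2]),np.sin(b[2]); return np.array([c*d[0]+s*d[1],-s*d[0]+c*d[1],(q[2]-b[2]+np.pi/2)%np.pi-np.pi/2])
def draw(p,items,z=3,crop=None):
    im=cv2.resize(p["img"],None,fx=z,fy=z,interpolation=cv2.INTER_CUBIC)
    for q,parts,col in items:
        for B in parts:
            u=(P(p)(tf(q,B))+.5)*z-.5
            for a,b in EDG: cv2.line(im,tuple(int(t) for t in u[a].round()),tuple(int(t) for t in u[b].round()),col,1)
    if crop: l,t,r,b=[z*c for c in crop]; im=im[t:b,l:r]
    return im
E
python3 - <<'E'
from h import *
L=lambda f:pickle.load(open(f,"rb"))
sc,si=L("scene0.pkl"),L("side0.pkl")
m=lambda n,t:L(f"{n}0_{t}.pkl")[0]["pixels"]
# initial guess via ray to plane of bbox centres
def ray(p,u,v,z):
    W=p["world_from_camera"]; d=W[:3,:3]@[(u-p["cx"])/p["fx"],(v-p["cy"])/p["fy"],1]; return W[:3,3]+d*(z-W[2,3])/d[2]
g=ray(si,255,248,.02); b0=ray(si,285,130,.03)
mb={n:m(n,"bay")|m(n,"rail_left")|m(n,"rail_right") for n in("scene","side")}
yaw=np.pi/2
for obs in ([(sc,mb["scene"])],[(si,mb["side"])],[(sc,mb["scene"]),(si,mb["side"])]):
    qb,e=fit([g[0],g[1],yaw],BAY,obs); print("bay",qb.round(4),e)
qx,e=fit([b0[0],b0[1],yaw],BOX,[(si,m("side","parts_box"))]); print("box",qx.round(4),e,"rel",rel(qx,qb).round(4))
np.save("bay.npy",qb);np.save("box0.npy",qx)
it=[(qb,BAY,(255,0,0)),(qx,BOX,(0,255,0))]
cv2.imwrite("pics/ov_sc.png",draw(sc,it,3,(110,120,360,285)));cv2.imwrite("pics/ov_si.png",draw(si,it,3,(160,90,390,290)))
for t in["wheel","glue","screwdriver"]:
    k=L(f"side0_{t}.pkl")[0]["bbox"]; print(t,ray(si,(k[0]+k[2])/2,(k[1]+k[3])/2,.02).round(3))
E
```

```text
bay [0.5805 0.1396 1.5763] 18.128817352404226
bay [0.5822 0.1384 1.5811] 56.29317392642078
bay [0.5815 0.139  1.5808] 123.66684835374502
box [ 0.5913 -0.1756  1.5815] 12.665918505638167 rel [-0.3147 -0.0066  0.0006]
wheel [0.452 0.025 0.02 ]
glue [0.73  0.024 0.02 ]
screwdriver [0.588 0.215 0.02 ]
```

```bash
sleep 1
```

```text
(no output)
```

View pics/ov_sc.png

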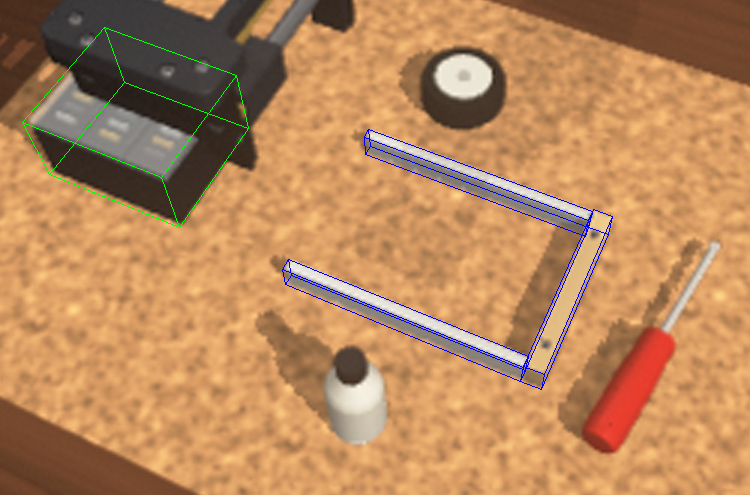

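View pics/ov_si.png

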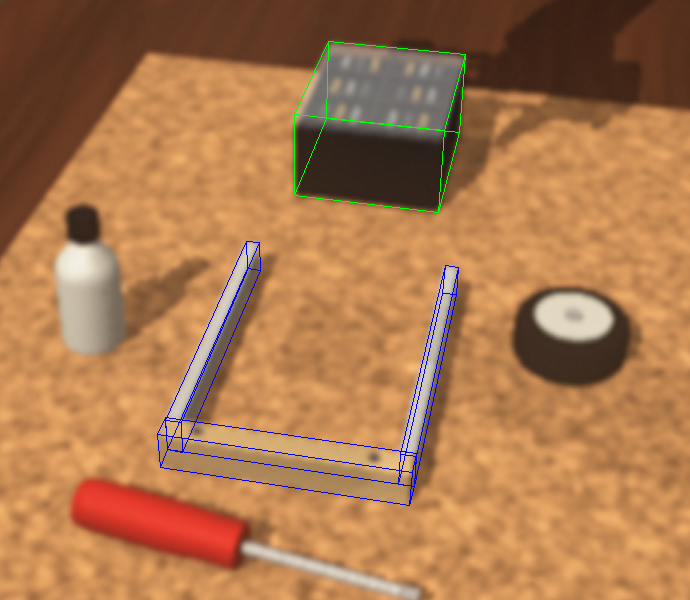

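Call:
{"name": "carry_out", "arguments": {
  "increments": "0.6 -0.05 -0.01 0 0 0 0;0.6 -0.05 -0.01 0 0 0 0;0.6 -0.05 -0.01 0 0 0 0;0.6 -0.05 -0.01 0 0 0 0;0.6 -0.05 -0.01 0 0 0 0;0.6 -0.05 -0.01 0 0 0 0;0.6 0 0 0 0 0 0"
}}

```text
time_s: 1.68
tool_pos: [0.5892, -0.3079, 0.2918]
tool_rot: [179.9, 0.0, 90.2]
force: [0.3, 0.3, -0.2]
grip_width: 0.0523
```

```bash
cat > look.py <<'E'
import sys
from cell import *
from h import *
tag=sys.argv[1]; q0=np.load("bay.npy")
ps={}
o=get_obs(); print(o["time_s"],np.round(o["tool_pos"],4),np.round(o["tool_rot"],2),np.round(o["force"],2),round(float(o["grip_width"]),4))
for n in sys.argv[2:]:
    p=read_camera(n); ps[n]=p; pickle.dump(p,open(f"{n}_{tag}.pkl","wb"))
    m=masks_of("parts_box",p)
    if m: p["m"]=m[0]["pixels"]; print(n,round(m[0]["confidence"],2),m[0]["bbox"])
    pickle.dump(p,open(f"{n}_{tag}.pkl","wb")); cv2.imwrite(f"pics/{n}_{tag}.png",p["img"])
E
python3 look.py a scene side wrist
```

```text
1.675 [ 0.5892 -0.3079  0.2918] [1.7992e+02 3.0000e-02 9.0220e+01] [ 0.35  0.31 -0.16] 0.0523
scene 0.42 [249.6, 132.9, 278.5, 160.6]
side 0.9 [252.6, 102.9, 317.0, 162.3]
wrist 0.85 [207.0, 0.4, 304.1, 109.5]
```

Run:
```python
from h import *
qb=np.load("bay.npy");qx=np.load("box0.npy")
it=[(qb,BAY,(255,0,0)),(qx,BOX,(0,255,0))]
for n,c in (("scene",(100,110,260,220)),("side",(225,85,385,200))):
    p=pickle.load(open(f"{n}_a.pkl","rb")); cv2.imwrite(f"pics/z_{n}_a.png",draw(p,[],5,c))
```

```text
(no output)
```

View pics/z_scene_a.png

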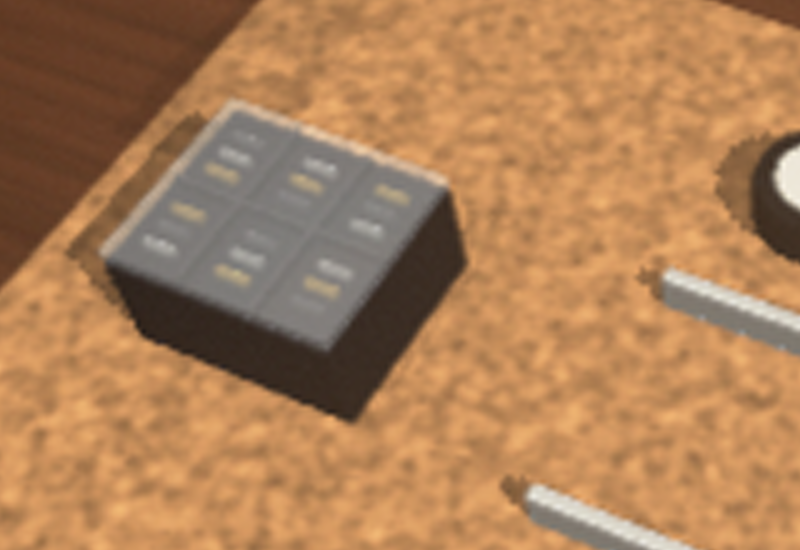

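View pics/z_side_a.png

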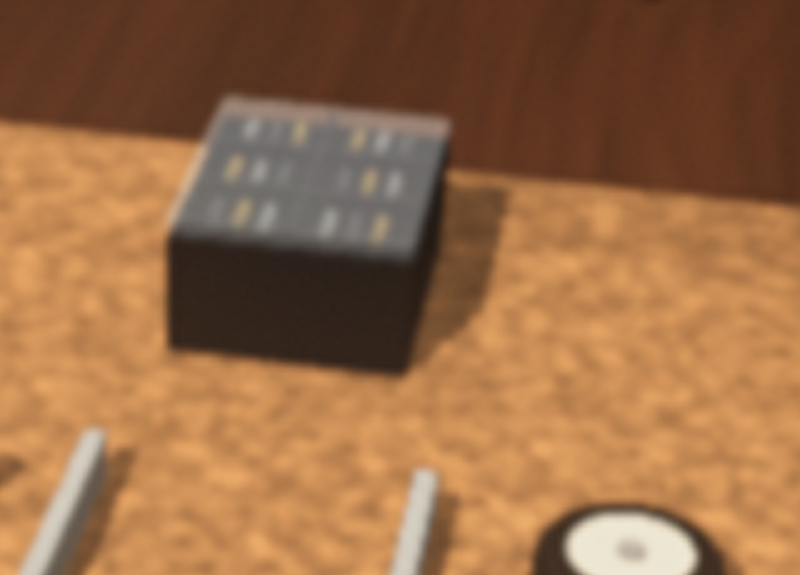

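View pics/wrist_a.png

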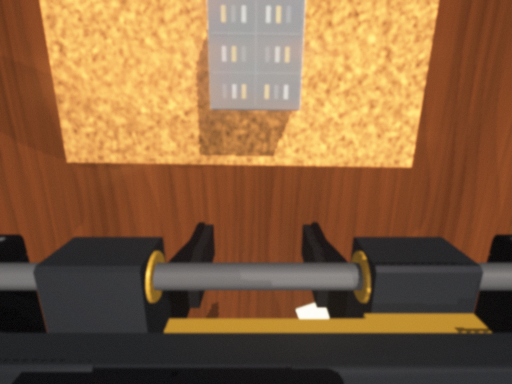

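Run:
```python
from h import *
from scipy.optimize import least_squares
qb=np.load("bay.npy")
FL,FR,RR,RL=[.055,.048],[.055,-.048],[-.055,-.048],[-.055,.048]
t=lambda c:c+[.06]; b=lambda c:c+[0.]
D={"scene":((100,110),5,[(t(FL),450,183),(t(FR),333,350),(t(RR),103,258),(t(RL),235,100),(b(FL),467,263),(b(FR),355,422),(b(RR),147,338)]),
"side":((225,85),5,[(t(RR),225,95),(t(RL),452,122),(t(FR),170,233),(b(FR),170,350),(b(FL),405,373)]),
"wrist":((0,0),1,[(t(RL),209,111),(t(RR),300,109)])}
ps={n:pickle.load(open(f"{n}_a.pkl","rb")) for n in D}
def res(q,ns):
    r=[]
    for n in ns:
        o,z,l=D[n]; X=np.array([k[0] for k in l]); u=np.array([[k[1],k[2]] for k in l])/z+np.array(o)
        if z>1:u-=.4
        r.append((P(ps[n])(tf(q,X))-u).ravel())
    return np.concatenate(r)
for ns in(["scene"],["side"],["wrist"],["scene","side"],["scene","side","wrist"]):
    s=least_squares(res,np.load("box0.npy"),args=(ns,),x_scale=[.01,.01,.1]); print(ns,s.x.round(4),rel(s.x,qb).round(4),"rms",np.sqrt((s.fun**2).mean()).round(2))
np.save("box1.npy",s.x)
print(np.round(ps["wrist"]["world_from_camera"],3).tolist())
it=[(qb,BAY,(255,0,0)),(s.x,BOX,(0,255,0))]
cv2.imwrite("pics/ov_a1.png",draw(ps["scene"],it,3,(100,110,330,285)));cv2.imwrite("pics/ov_a2.png",draw(ps["side"],it,3,(160,90,390,290)))
```

```text
['scene'] [ 0.5901 -0.1712  1.5812] [-3.103e-01 -5.500e-03  3.000e-04] rms 0.94
['side'] [ 0.5897 -0.1732  1.5905] [-0.3122 -0.005   0.0097] rms 1.2
['wrist'] [ 0.5867 -0.1758  1.6067] [-0.3148 -0.002   0.0259] rms 0.22
['scene', 'side'] [ 0.5898 -0.1717  1.5849] [-0.3108 -0.0051  0.004 ] rms 1.08
['scene', 'side', 'wrist'] [ 0.5889 -0.174   1.5851] [-0.313  -0.0042  0.0042] rms 1.3
[[1.0, 0.013, 0.007, 0.591], [0.015, -0.958, -0.286, -0.221], [0.003, 0.286, -0.958, 0.384], [0.0, 0.0, 0.0, 1.0]]
```

View pics/ov_a1.png

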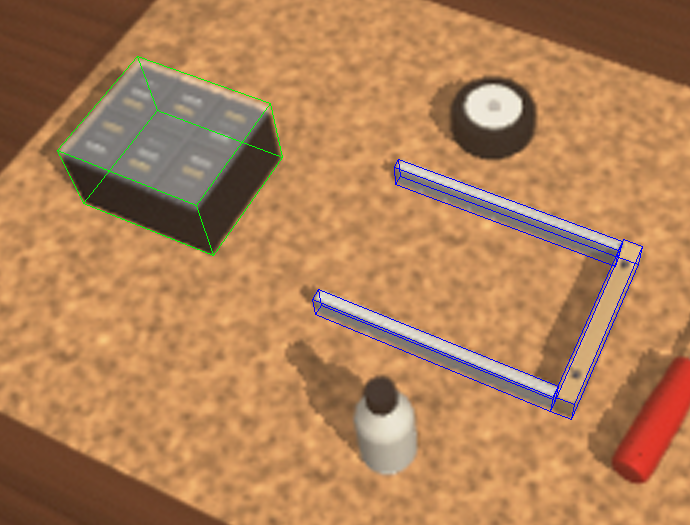

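View pics/ov_a2.png

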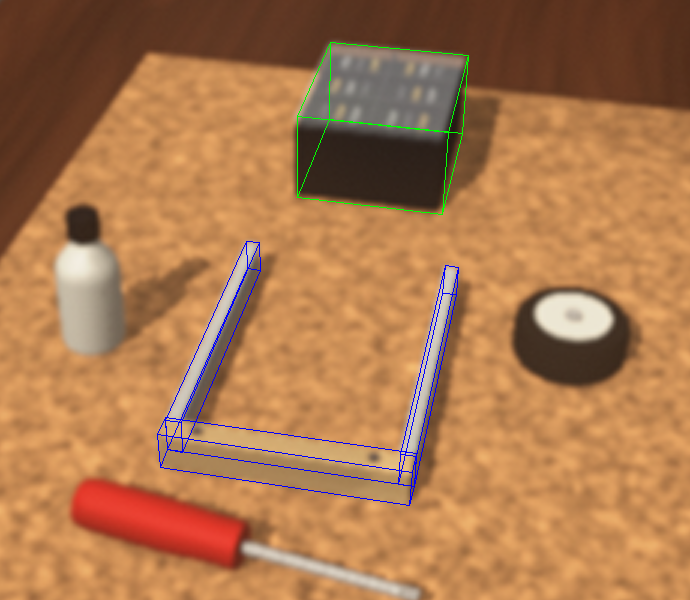

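Call:
{"name": "carry_out", "arguments": {
  "increments": "0.6 0 0 0.05 0 0 -0.1;0.6 0 0 0.05 0 0 -0.1;0.6 0 0 0.05 0 0 0;0.6 0 0 0.04 0 0 0;0.6 0.02 0 0 0 0 0;0.6 0.02 0 0 0 0 0;0.6 0.01 0 0 0 0 0;0.6 0 0 0 0 0 0"
}}

```text
time_s: 2.98
tool_pos: [0.6005, -0.2356, 0.1054]
tool_rot: [179.0, -0.1, 92.1]
force: [1.6, 0.5, 0.5]
grip_width: 0.0521
```

```bash
python3 look.py b scene side
python3 - <<'E'
from h import *
qb=np.load("bay.npy");qx=np.load("box1.npy")
it=[(qb,BAY,(255,0,0)),(qx,BOX,(0,255,0))]
a=[draw(pickle.load(open(f"{n}_b.pkl","rb")),it,3,c) for n,c in (("scene",(90,90,220,230)),("side",(225,70,355,210)))]
cv2.imwrite("pics/ov_b.png",np.hstack(a))
E
```

```text
2.975 [ 0.6005 -0.2356  0.1054] [ 1.7901e+02 -1.0000e-01  9.2070e+01] [1.57 0.52 0.47] 0.0521
scene 0.93 [124.8, 132.9, 193.3, 193.2]
side 0.7 [217.8, 169.8, 246.2, 231.3]
```

View pics/ov_b.png

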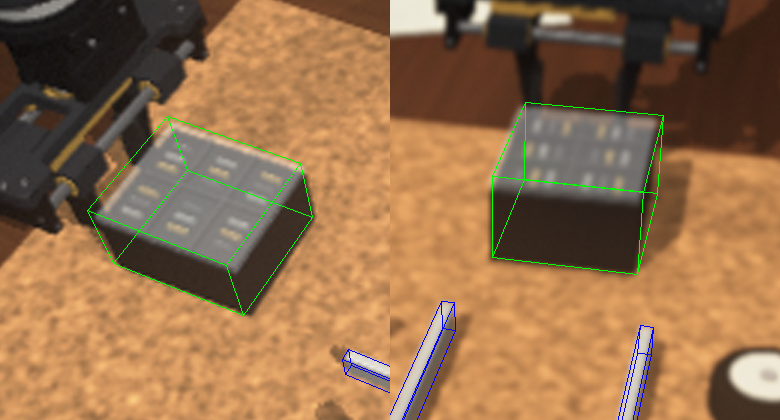

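Call:
{"name": "carry_out", "arguments": {
  "increments": "0.6 -0.008 -0.011 0.004 1 0 1.6;0.6 0 0 0 0 0 0;0.6 0 0 0 0 0 0"
}}

```text
time_s: 3.55
tool_pos: [0.5871, -0.2491, 0.0995]
tool_rot: [-179.8, -0.1, 90.0]
force: [-0.3, 0.2, -0.6]
grip_width: 0.0521
```

Call:
{"name": "carry_out", "arguments": {
  "increments": "0.6 0.008 0 0 0 0 -0.4;0.6 0.008 0 0 0 0 0;0.6 0.008 0 0 0 0 0;0.6 0.008 -0.0004 0 0 0 0;0.6 0.008 -0.0004 0 0 0 0;0.6 0.008 -0.0004 0 0 0 0;0.6 0.008 -0.0004 0 0 0 0;0.6 0 0 0 0 0 0"
}}

```text
time_s: 4.55
tool_pos: [0.5851, -0.1887, 0.0994]
tool_rot: [-179.8, -0.0, 90.5]
force: [-0.8, -0.3, 0.8]
grip_width: 0.0523
```

```bash
python3 look.py c scene side
python3 - <<'E'
from h import *
qb=np.load("bay.npy");qx=np.load("box1.npy")
for n in("scene","side"):
    p=pickle.load(open(f"{n}_c.pkl","rb")); q,e=fit(qx,BOX,[(p,p["m"])]); print(n,q.round(4),rel(q,qb).round(4),e)
a=[draw(pickle.load(open(f"{n}_c.pkl","rb")),[],4,c) for n,c in (("scene",(110,110,205,240)),("side",(230,80,325,210)))]
cv2.imwrite("pics/z_c.png",np.hstack(a))
E
```

```text
4.55 [ 0.5851 -0.1887  0.0994] [-1.7976e+02 -3.0000e-02  9.0480e+01] [-0.82 -0.27  0.79] 0.0523
scene 0.97 [145.6, 140.5, 212.0, 201.7]
side 0.97 [248.5, 116.4, 313.2, 175.8]
scene [ 0.5886 -0.1212  1.5592] [-0.2602 -0.0045 -0.0216] 44.72500511043333
side [ 0.5912 -0.1237  1.5921] [-0.2628 -0.007   0.0112] 19.576753779766246
```

View pics/z_c.png

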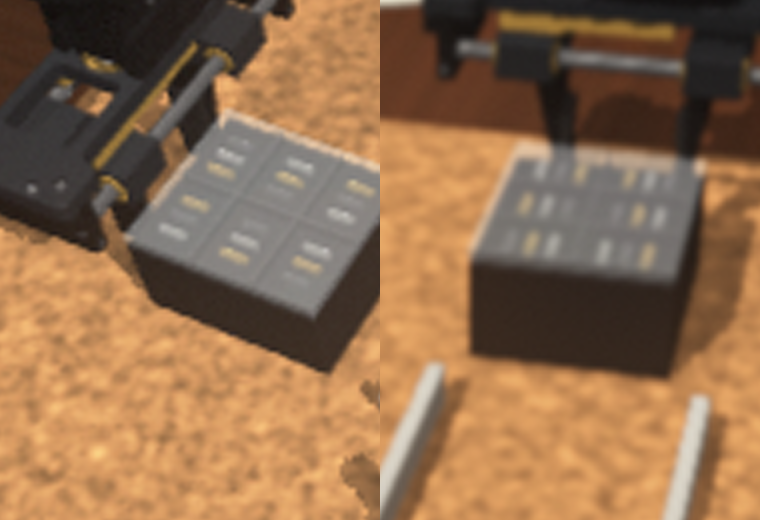

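Call:
{"name": "carry_out", "arguments": {
  "increments": "0.6 0.004 -0.0008 0 0 0 0;0.6 0.004 -0.0009 0 0 0 0;0.6 0.004 -0.0009 0 0 0 0;0.6 0.004 -0.0009 0 0 0 0;0.6 0.004 -0.0009 0 0 0 0;0.6 0 0 0 0 0 0"
}}

```text
time_s: 5.5
tool_pos: [0.58, -0.1704, 0.0995]
tool_rot: [-179.8, 0.1, 90.3]
force: [0.8, -0.1, -0.6]
grip_width: 0.052
```

```bash
cat > meas.py <<'E'
import sys
from h import *
tag=sys.argv[1]
B={"scene":np.array([.5805,.1396,1.5763]),"side":np.array([.5822,.1384,1.5811])}
q0=np.array([.588,float(sys.argv[2]),1.578])
for n in B:
    p=pickle.load(open(f"{n}_{tag}.pkl","rb"))
    q,e=fit(q0,BOX,[(p,p["m"])]); print(n,"mask",q.round(4),rel(q,B[n]).round(4),round(e,1))
    # edge check crop around
    u=P(p)(q[None,:3]*[1,1,0]).ravel().astype(int); c=(max(u[0]-60,0),max(u[1]-65,0),u[0]+60,u[1]+65)
    cv2.imwrite(f"pics/z_{n}_{tag}.png",np.hstack([draw(p,[],3,c),draw(p,[(B[n],BAY,(255,0,0)),(q,BOX,(0,255,0))],3,c)]))
E
python3 look.py d scene side; python3 meas.py d -0.09
```

```text
5.5 [ 0.58   -0.1704  0.0995] [-1.7979e+02  1.0000e-01  9.0290e+01] [ 0.83 -0.06 -0.62] 0.052
scene 0.76 [152.0, 142.5, 220.3, 204.3]
side 0.78 [247.8, 118.8, 315.7, 180.9]
scene mask [ 0.584  -0.1036  1.5745] [-0.2432 -0.0022 -0.0018] 29.1
side mask [ 0.5864 -0.1063  1.5941] [-0.2447 -0.0016  0.013 ] 32.3
```

View pics/z_scene_d.png

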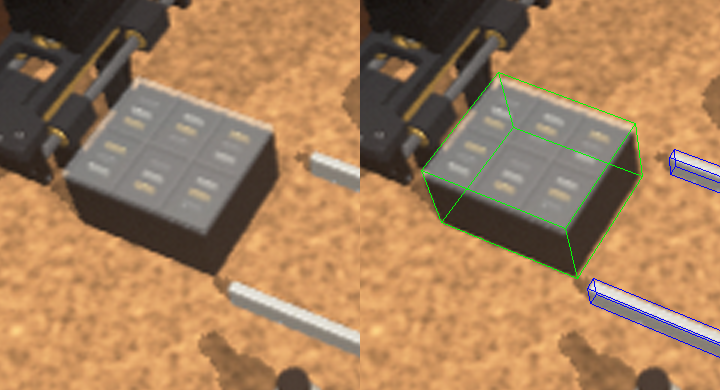

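View pics/z_side_d.png

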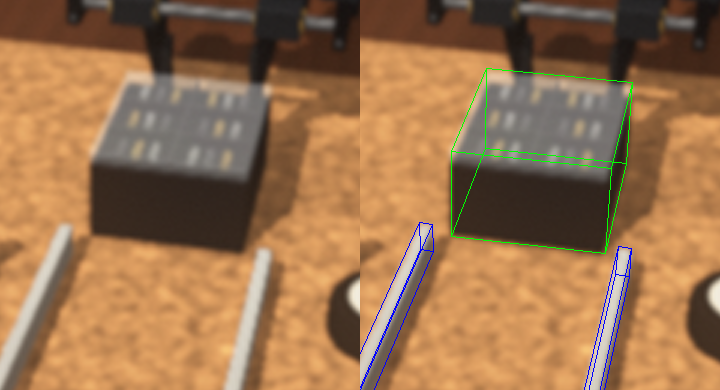

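Call:
{"name": "carry_out", "arguments": {
  "increments": "0.6 0.005 -0.0004 0 0 0 -0.1;0.6 0.005 -0.0004 0 0 0 0;0.6 0.005 -0.0004 0 0 0 0;0.6 0.005 -0.0004 0 0 0 0;0.6 0.005 -0.0002 0 0 0 0;0.6 0.005 -0.0002 0 0 0 0;0.6 0 0 0 0 0 0"
}}

```text
time_s: 6.58
tool_pos: [0.5777, -0.1396, 0.0995]
tool_rot: [-179.8, 0.2, 90.3]
force: [-0.3, 0.3, 0.0]
grip_width: 0.0521
```

```bash
python3 look.py e scene side; python3 meas.py e -0.06
```

```text
6.575 [ 0.5777 -0.1396  0.0995] [-1.7981e+02  1.7000e-01  9.0340e+01] [-0.32  0.29  0.02] 0.0521
scene 0.91 [165.4, 144.4, 233.4, 207.0]
side 0.87 [246.3, 124.9, 314.0, 189.7]
scene mask [ 0.5824 -0.0733  1.5918] [-0.2129 -0.0007  0.0155] 36.7
side mask [ 0.5844 -0.0751  1.5841] [-0.2135 -0.      0.003 ] 13.3
```

View pics/z_scene_e.png

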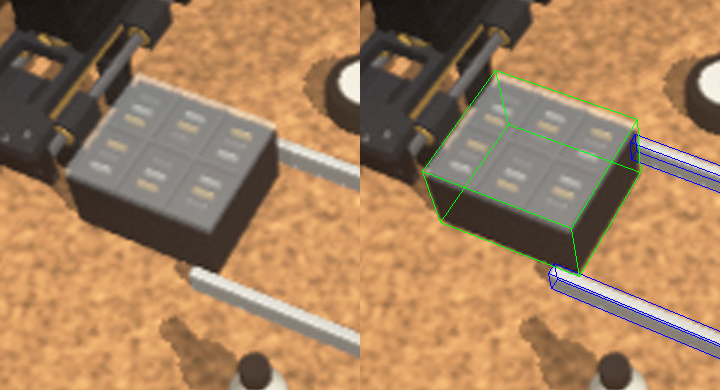

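View pics/z_side_e.png

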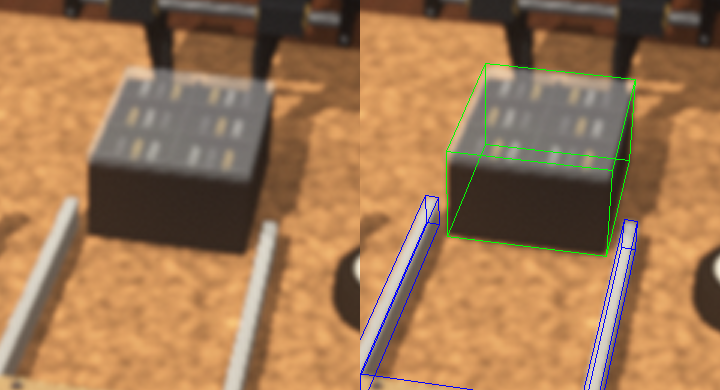

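Call:
{"name": "carry_out", "arguments": {
  "increments": "0.6 0.006 0 0 0 0 0;0.6 0.006 0 0 0 0 0;0.6 0.006 0 0 0 0 0;0.6 0.006 0 0 0 0 0;0.6 0.006 0 0 0 0 0;0.6 0.006 0 0 0 0 0;0.6 0.006 0 0 0 0 0;0.6 0 0 0 0 0 0"
}}

```text
time_s: 7.78
tool_pos: [0.5775, -0.0963, 0.0995]
tool_rot: [-179.8, 0.3, 90.3]
force: [0.6, -0.8, 0.7]
grip_width: 0.0522
```

```bash
python3 look.py f scene side; python3 meas.py f -0.03
```

```text
7.775 [ 0.5775 -0.0963  0.0995] [-179.82    0.26   90.27] [ 0.61 -0.77  0.7 ] 0.0522
scene 0.88 [182.5, 155.3, 250.8, 212.8]
side 0.78 [237.4, 138.4, 308.3, 204.4]
scene mask [ 0.5824 -0.0302  1.601 ] [-0.1698 -0.001   0.0247] 44.0
side mask [ 0.5845 -0.0318  1.5959] [-0.1702 -0.0005  0.0148] 44.9
```

View pics/z_scene_f.png

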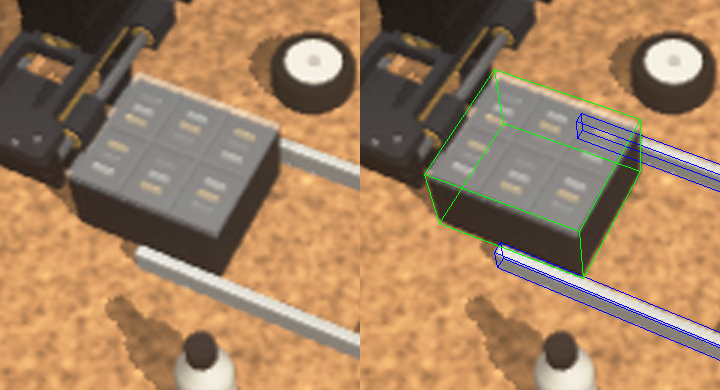

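View pics/z_side_f.png

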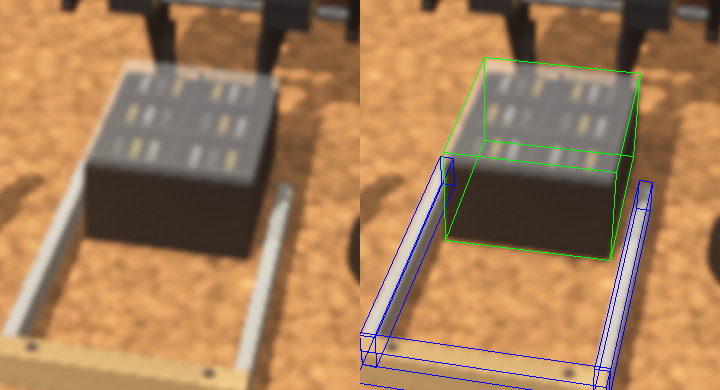

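Call:
{"name": "carry_out", "arguments": {
  "increments": "0.6 0.006 -0.0001 0 0 0 -0.1;0.6 0.006 -0.0001 0 0 0 0;0.6 0.006 -0.0001 0 0 0 0;0.6 0.006 -0.0001 0 0 0 0;0.6 0.006 -0.0001 0 0 0 0;0.6 0.006 -0.0001 0 0 0 0;0.6 0.006 0 0 0 0 0;0.6 0.006 0 0 0 0 0;0.6 0.006 0 0 0 0 0;0.6 0 0 0 0 0 0"
}}

```text
time_s: 9.22
tool_pos: [0.5766, -0.0407, 0.0993]
tool_rot: [-179.8, 0.4, 90.3]
force: [0.4, -0.6, -0.8]
grip_width: 0.0527
```

```bash
python3 look.py g scene side; python3 meas.py g 0.026
```

```text
9.225 [ 0.5766 -0.0407  0.0993] [-179.84    0.38   90.26] [ 0.39 -0.64 -0.79] 0.0527
scene 0.8 [211.2, 160.7, 278.5, 225.8]
scene mask [0.5809 0.0263 1.5877] [-0.1133  0.0002  0.0114] 91.7Traceback (most recent call last):
  File "meas.py", line 8, in <module>
    q,e=fit(q0,BOX,[(p,p["m"])]); print(n,"mask",q.round(4),rel(q,B[n]).round(4),round(e,1))
                       ~^^^^^
KeyError: 'm'
```

Run:
```python
from h import *
B={"scene":np.array([.5805,.1396,1.5763]),"side":np.array([.5822,.1384,1.5811])}
for n,x in(("scene",.5809),("side",.5827)):
    p=pickle.load(open(f"{n}_g.pkl","rb")); c=(185,135,315,245) if n=="scene" else (205,130,335,270)
    q=np.array([x,.0255,1.576])
    cv2.imwrite(f"pics/z_{n}_g.png",np.hstack([draw(p,[],3,c),draw(p,[(B[n],BAY,(255,0,0)),(q,BOX,(0,255,0))],3,c)]))
```

```text
(no output)
```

View pics/z_scene_g.png

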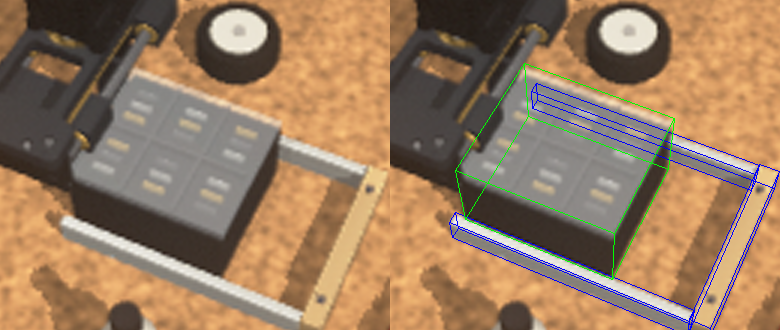

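View pics/z_side_g.png

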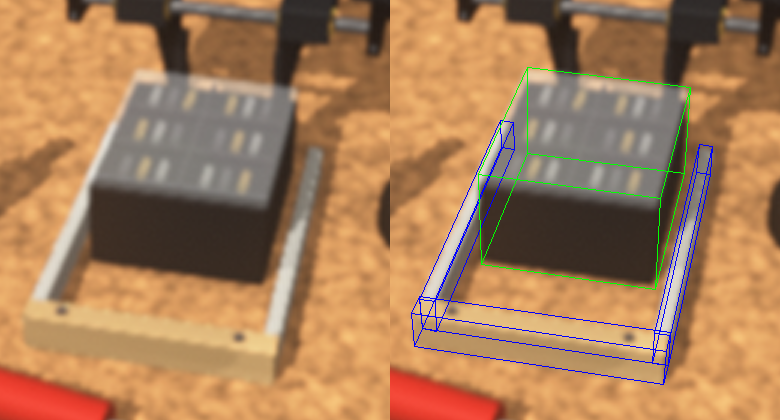

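Call:
{"name": "carry_out", "arguments": {
  "increments": "0.6 0.006 0 0 0 0 -0.1;0.6 0.006 0 0 0 0 0;0.6 0.006 0 0 0 0 0;0.6 0.006 0 0 0 0 0;0.6 0.006 0 0 0 0 0;0.6 0.006 0 0 0 0 0;0.6 0.006 0 0 0 0 0;0.6 0 0 0 0 0 0"
}}

```text
time_s: 10.42
tool_pos: [0.5764, 0.002, 0.0992]
tool_rot: [-179.9, 0.5, 90.3]
force: [-0.1, 0.2, -0.1]
grip_width: 0.0523
```

```bash
python3 look.py i scene side
python3 - <<'E'
from h import *
B={"scene":np.array([.5805,.1396,1.5763]),"side":np.array([.5822,.1384,1.5811])}
for n,x in(("scene",.5809),("side",.5827)):
    p=pickle.load(open(f"{n}_i.pkl","rb")); c=(205,145,335,255) if n=="scene" else (205,130,335,270)
    q=np.array([x,.069,1.576])
    cv2.imwrite(f"pics/z_{n}_i.png",np.hstack([draw(p,[],3,c),draw(p,[(B[n],BAY,(255,0,0)),(q,BOX,(0,255,0))],3,c)]))
E
```

```text
10.425 [0.5764 0.002  0.0992] [-179.85    0.49   90.26] [-0.13  0.23 -0.11] 0.0523
scene 0.76 [229.4, 169.1, 302.3, 232.8]
side 0.77 [224.6, 165.1, 301.3, 242.8]
```

View pics/z_scene_i.png

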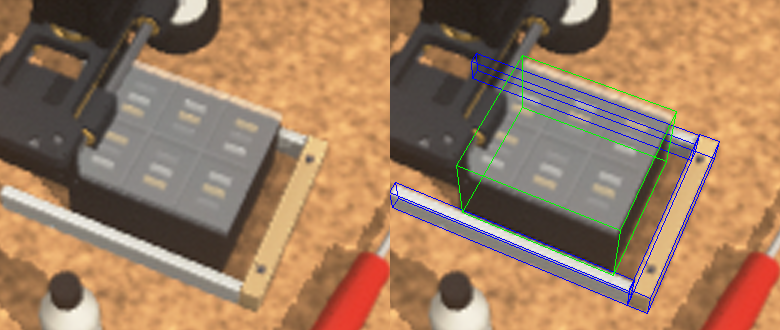

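View pics/z_side_i.png

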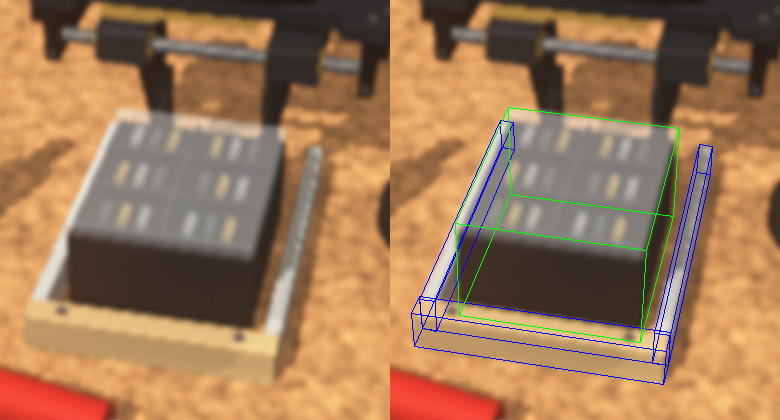

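Call:
{"name": "carry_out", "arguments": {
  "increments": "0.6 0.004 0 0 0 0 0;0.6 0.004 0 0 0 0 0;0.6 0.004 0 0 0 0 0;0.6 0 0 0 0 0 0"
}}

```text
time_s: 11.12
tool_pos: [0.5763, 0.0123, 0.099]
tool_rot: [-179.8, 0.6, 90.1]
force: [-0.2, 0.1, -0.1]
grip_width: 0.0523
```

Call:
{"name": "carry_out", "arguments": {
  "increments": "0.6 0.003 0 0 0 0 0"
}}

```text
time_s: 11.25
tool_pos: [0.5763, 0.015, 0.099]
tool_rot: [-179.8, 0.6, 90.1]
force: [-0.1, -2.5, 0.3]
grip_width: 0.0522
```

Call:
{"name": "carry_out", "arguments": {
  "increments": "0.6 0.002 0 0 0 0 0"
}}

```text
time_s: 11.38
tool_pos: [0.5764, 0.0171, 0.099]
tool_rot: [-179.8, 0.6, 90.1]
force: [-0.5, -2.9, 0.9]
grip_width: 0.0523
```

Call:
{"name": "carry_out", "arguments": {
  "increments": "0.6 0.002 0 0 0 0 0"
}}

```text
time_s: 11.5
tool_pos: [0.5764, 0.0189, 0.099]
tool_rot: [-179.8, 0.7, 90.1]
force: [-0.2, -6.7, 1.6]
grip_width: 0.0525
```

Call:
{"name": "carry_out", "arguments": {
  "increments": "0.6 0.002 0 0 0 0 0"
}}

```text
time_s: 11.62
tool_pos: [0.5765, 0.019, 0.0991]
tool_rot: [-179.9, 0.8, 90.1]
force: [0.6, -7.1, 2.1]
grip_width: 0.0523
```

Call:
{"name": "carry_out", "arguments": {
  "increments": "0.6 0.004 0 0 0 0 0;0.6 0.004 0 0 0 0 0"
}}

```text
time_s: 11.88
tool_pos: [0.5767, 0.0195, 0.0994]
tool_rot: [-179.8, 1.4, 89.9]
force: [-0.5, -9.1, 1.4]
grip_width: 0.0524
```

```bash
python3 look.py j scene side
python3 - <<'E'
from h import *
B={"scene":np.array([.5805,.1396,1.5763]),"side":np.array([.5822,.1384,1.5811])}
for n,x in(("scene",.5809),("side",.5827)):
    p=pickle.load(open(f"{n}_j.pkl","rb")); c=(205,145,335,255) if n=="scene" else (205,130,335,270)
    q=np.array([x,.084,1.576])
    cv2.imwrite(f"pics/z_{n}_j.png",np.hstack([draw(p,[],3,c),draw(p,[(B[n],BAY,(255,0,0)),(q,BOX,(0,255,0))],3,c)]))
E
```

```text
11.875 [0.5767 0.0195 0.0994] [-179.83    1.4    89.94] [-0.49 -9.11  1.42] 0.0524
scene 0.86 [236.4, 170.7, 306.2, 233.9]
side 0.7 [218.7, 171.6, 303.3, 241.7]
```

View pics/z_scene_j.png

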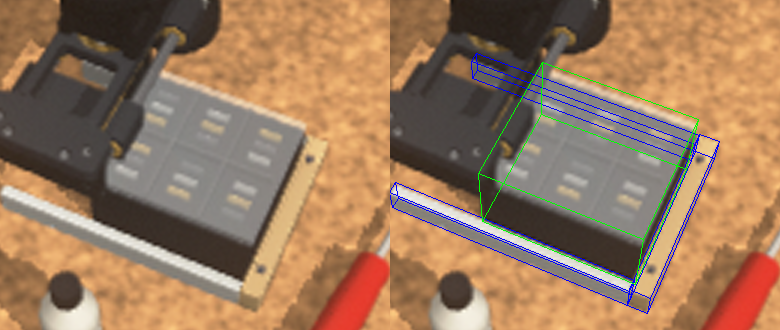

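View pics/z_side_j.png

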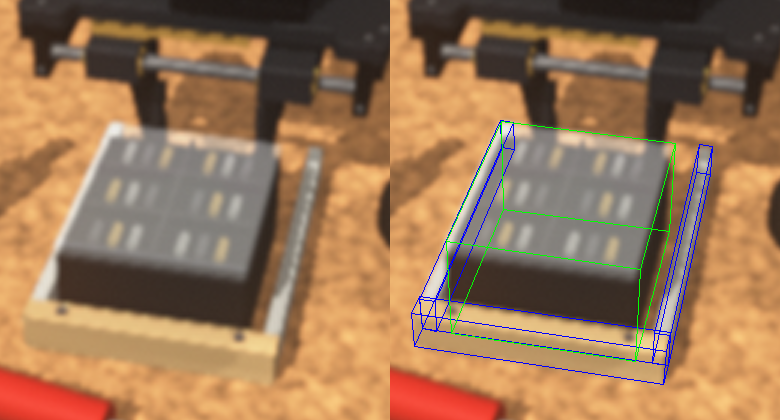

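Call:
{"name": "carry_out", "arguments": {
  "increments": "0.6 -0.01 0 0 0 0 0;0.6 -0.02 0 0 0 0 0;0.6 -0.03 0 0 0 0 0;0.6 -0.03 0 -0.01 0 0 0;0.6 -0.02 0 -0.04 0 0 0;0.6 -0.02 0 -0.05 0 0 0;0.6 -0.02 0 -0.05 0 0 0;0.6 0 0 -0.03 0 0 0;0.6 0 0 0 0 0 0"
}}

```text
time_s: 13.2
tool_pos: [0.5771, -0.1244, 0.2856]
tool_rot: [-179.8, 0.6, 90.3]
force: [0.1, 0.4, -1.2]
grip_width: 0.0522
```

```bash
python3 look.py k scene side; python3 meas.py k 0.084
```

```text
13.2 [ 0.5771 -0.1244  0.2856] [-179.76    0.61   90.27] [ 0.06  0.42 -1.17] 0.0522
scene 0.58 [235.9, 171.3, 304.6, 236.0]
side 0.57 [219.0, 170.5, 301.8, 241.1]
scene mask [0.5811 0.0841 1.5851] [-0.0555 -0.0003  0.0088] 85.7
side mask [0.5849 0.0655 1.5593] [-0.0729 -0.0019 -0.0218] 403.4
```

View pics/z_scene_k.png

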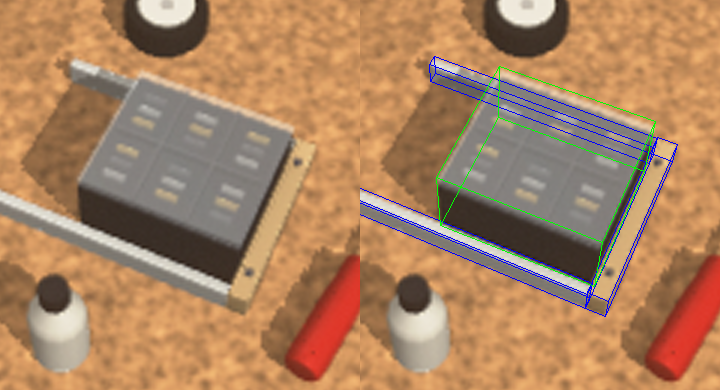

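View pics/z_side_k.png

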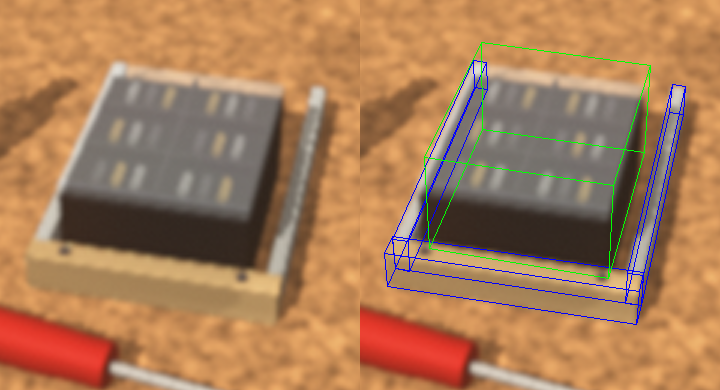

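Run:
```python
from h import *
from scipy.optimize import least_squares
B={"scene":np.array([.5805,.1396,1.5763]),"side":np.array([.5822,.1384,1.5811])}
Q={"scene":[.5811,.0841,0],"side":[.5849,.0655,0]}
C={"scene":[(142,75),(294,128),(240,249),(79,183)],"side":[(283,88),(250,220),(62,194),(117,69)]}
X={"scene":[[-.055,.048],[.055,.048],[.055,-.048],[-.055,-.048]]};X["side"]=X["scene"]
for n in B:
    p=pickle.load(open(f"{n}_k.pkl","rb")); u=P(p)(np.array([Q[n]])).ravel().astype(int); o=np.array([max(u[0]-60,0),max(u[1]-65,0)])
    uv=np.array(C[n])/3+o-.35; M=np.c_[np.array(X[n]),[.06]*4]
    s=least_squares(lambda q:(P(p)(tf(q,M))-uv).ravel(),[.58,.084,1.57],x_scale=[.01,.01,.1]); print(n,rel(s.x,B[n]).round(4),s.fun.round(1))
```

```text
scene [-0.0532 -0.0048  0.0005] [-0.6 -1.2  1.   0.2  0.7  0.4 -1.1  0.2]
side [-0.0467  0.0014  0.0004] [ 1.5  0.9  1.3 -0.4 -1.4 -0.8 -1.4  0. ]
```

```bash
python3 -c "
from cell import *
print(get_obs()['joint_velocities'].round(2)); print(sign_off())"
```

```text
[-0.1   0.32  0.06  0.21  0.16  0.13 -0.02]
the job is handed in; nothing more can be done
None
```

I pushed the parts box down the lane with the partly opened fingers, correcting its sideways offset of about 6 mm before the mouth. The push ended when the hand stopped advancing at the stop and the force rose to about 9 N. I then drew the hand back and up to a TCP height of 0.286 m and handed the job in at about 13 s.

**Box position:**
- The silhouette fit from the scene camera gave x = -0.0555, y = -0.0003 and a yaw of 0.009 rad in the bay frame, inside all the limits.
- Corner clicks agreed that the box is square, within 0.001 rad.

**Checks that disagreed:**
- The sideways position from corner clicks was -4.8 mm in the scene camera and +1.4 mm in the side camera. Both are inside ±9 mm.
- Corner clicks put x at -0.053 (scene) and -0.047 (side). These lie past the stop's face, which is not possible, so I put them down to blurred lid edges.
- I threw out the final side-camera silhouette fit, because the stop hides part of the box there.

**Rails and bystanders:** I saw no sign of rail contact in the pictures or the force readings. I did not measure the wheel, glue bottle or screwdriver again, but in the pictures they look unmoved, and the hand never came near them.

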